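# Shut and latch a packed meal carrier

### The arm

A 6-joint arm with a two-finger parallel gripper is mounted at the origin on the work surface. World frame = base frame: x ahead of the robot, y to its left, z up, the work surface at z = 0. Lengths are in m, angles in rad, forces in N, time in s.
With the tool pointing down it reaches from about 0.2 to 0.875 m from the base axis. Payload 3.4 kg.
Tool frame: the origin (TCP) lies on the centre line of the jaws, within the pads' length; the fingertips stand 22 mm ahead of it and the grasp point (between the pads) lies 3 mm ahead of it; z points along the fingers, y is the line along which they close (so a half turn about z gives the same grasp; the last joint's range is limited). The gripper opens to 94 mm and grips with 3 to 60 N. Pads are 16 mm wide; open, the fingers measure 119 mm over their backs; the gripper's body (75 mm by 177 mm) begins 78 mm behind the grasp point.
Start: joints at [-1.305, 0.276, 1.505, -0, 1.361, -0.121], TCP at [0.217, -0.533, 0.227] pointing down, gripper open.
Joint ranges: [-2.89, 2.89], [-0.75, 2.08], [0.22, 2.7], [-1.18, 4.32], [0.11, 2.71], [-2.7, 2.7]. Speed limits (rad/s): [2.57, 2.57, 3.14, 3.14, 3.14, 3.14].

### API

Orientations are given as [roll, pitch, yaw] about the fixed x, y, z axes, in that order (R = Rz(yaw) Ry(pitch) Rx(roll)).
In Python, from cell import get_obs, vision, job_done gives the robot as it stands.
- The arm moves only by the tool step_arm, never from a script. Its argument "moves" is a list of rows, each an object with "delta_pos": the shift along the tool's x, y, z in normalised numbers (1 is 80 cm), a list of three; "roll": the turn about the tool's z in parts of the range, where 1.0 means 4 rad; "claw": the opening, from -1 (shut) to 1 (fully open). In form: [{"delta_pos": [dx, dy, dz], "roll": roll, "claw": claw}, ...]. A call has 1 to 12 rows; each row is the pose to reach, as a shift and turn from the pose commanded when the call began, along the tool's axes at that moment; what a row does not reach only later rows make up. A row lasts 1/8 s, in which the tool goes at most 62.5 mm and 10.7 degrees, less where a joint would pass 70% of its speed; a pose out of reach is approached as far as the arm can. No shift or turn number may pass 1 either way. A call with a gripper value outside its range is refused whole. The fingers move at their own pace and stop on an object; "grip_force" is the grip in N (left out, the last holds). Time passes only in rows, so rows that repeat a pose let the fingers close. It gives the time, the measured TCP pose, the force, the opening and the grip force at its end, in the units of the state.
- get_obs(): the state, without advancing time (a new reading comes with each control period).
- vision.capture(name): name is "side" or "top"; returns a dict with "image" (384x512x3 uint8, blue, green, red), "vfov" (degrees; the focal length in pixels is half the picture's height over the tangent of half this angle, whatever the lens; pixels are square), "cx", "cy" (the principal point, pixels), "world_to_cam" (4x4, takes a point from world to camera coordinates). Camera axes: x right, y down, z forward; pixel columns grow to the right and rows downward; lengths in m; the calibration is good to about 2 mm. A picture is of the moment at which its call begins. There is no depth.
- job_done(): hands the job in; it is judged then, once.
The state is a dict: "time": time; "joint_pos": joint angles; "joint_velocities": joint speeds; "tau": joint torques, N m; "ee_pos": TCP position; "eef_rot": TCP orientation; "contact_force": force on the tool from outside, world axes, zero at the start; "torque": the same for the moment, N m; "finger_gap": finger opening in m; "grasp_force": force on a finger pad.
Only numpy, scipy, OpenCV 4.12 (cv2) and the standard library are available. Lean on these libraries where they do the work, as an engineer would, in place of code of your own. Each camera call takes 0.05 s, during which the arm holds its last target. There are 200 camera calls.

### The job

The insulated carrier is packed: lower its teal lid until it is fully shut, without letting it slam, then swing the spring-loaded latch handle over the steel wedge on the lid until it has climbed the wedge and dropped into the low notch behind it. Turn it gently and by feel, letting it rise freely, and never force it, on the wedge or against the stop behind the notch; leave everything else in the carrier and on the counter where it is.

Things in the scene. Friction and masses are not known exactly. Their poses are not given: they have to be found in the camera images.
- carrier: Fixed insulated food carrier, dark grey, 330 (its x) x 390 mm (its y), lower half 165 mm high, 210 mm with the lid shut. Origin under its centre, z up. Its -x wall carries the latch and faces roughly world -y (the robot's right); the lid's hinge runs along its +x wall. It stands firm. Two meal boxes inside.
- lid: Teal lid, 330 x 390 x 45 mm. Origin on the hinge line (carrier frame x 165, y 0, z 165 mm). Shut, its axes are parallel to the carrier's: it reaches 330 mm to its -x, top face at its z = 45 mm. It opens about +y (-x edge rises); starts 0.25 to 0.48 rad open; hard stop at 0. A steel wedge plate is screwed on top of its -x edge, in the middle.
- lid_press (a point): Point on the lid's top face for pressing it shut: 25 mm in from the free edge, 60 mm to the -y side of the middle, clear of latch and wedge. The hinge is stiff (1.5 N m): the lid stays where it is left, does not fall, and takes about 5 to 10 N here to push down.
- latch_pivot (a point): Point on the vertical axis of the latch's pivot bolt, level with the shut lid's top (z = 210 mm); carrier frame x -187 mm, y 0. The bolt with its spring stands up to z = 276 mm.
- latch_turn (a joint): Turn of the handle about the pivot, rad. 0: it points along the carrier's +y, beside the lid; grows clockwise seen from above; at 1.57 it points along the carrier's +x, over the lid. Starts at -0.25 to 0.12. The wedge is adjustable in curved slots and set differently on each carrier: the notch lies anywhere from 1.39 to 1.81 and must be felt. 0.02 rad of play each way, then a rigid stop.
- handle: Steel bar handle, 14 mm wide, underside 18 and top 26 mm above the shut lid. Origin on the pivot axis, rises with it. A spring holds it down (12 N, plus 0.6 N per mm lift; travel 24 mm). A nose below it, 80 mm from the pivot, climbs the wedge's 13 degree ramp (about 0.55 rad of turn) to a rounded crest, 9.5 mm up, then drops into the notch, 2 mm above rest height.
- handle_grip (a point): Centre of the upright black round grip at the handle's end, 115 mm from the pivot axis: 24 mm diameter, z = 236 (bar top) to 279 mm at rest. This point: z = 255 mm at rest, 264 on the crest, 257 in the notch. Climbing takes 5 to 12 N here, more if the fingers hold the rubbery grip down: let them rise with it. Past the crest the push falls away; at the stop it rises steeply.
- meal_amber: Glass meal-prep box with amber sleeve, 150 x 110 x 62 mm, in the carrier. Origin under its centre. Leave alone.
- meal_coral: Like the amber one, with coral sleeve, in the carrier. Leave alone.
- meal_teal: Like the amber one, with teal sleeve, on the counter. Leave alone.
- pepper_mill: Wooden pepper mill, 54 mm diameter, 165 mm high, standing on the counter. Leave alone.
- oil_bottle: Green glass bottle, 62 mm diameter, 200 mm high, standing on the counter. Leave alone.
- steel_bowl: Steel bowl, 140 mm diameter, 60 mm high, on the counter. Leave alone.
- spice_jar: Small amber jar with black cap, 48 mm diameter, 85 mm high, on the counter. Leave alone.

How it is judged:
On the way, in this order (a step that is already met when the one before it is completed fails the run):
1. the lid is fully shut while the handle is still beside it (angle between lid's own z axis and vertical below 0.02 rad and value of joint latch_turn below 0.6 rad), for 0.2 s.
2. the handle has climbed the wedge (value of joint latch_turn above 1 rad and z of handle_grip in the frame of carrier above 0.261 m and angle between lid's own z axis and vertical below 0.02 rad), for 0.02 s.
At the end, for the whole second after the job is handed in: The lid is shut (within 0.02 rad) and the handle rests in the notch: turned past 1.35 rad and no more than 3.8 mm above its rest height, at rest and released (angle between lid's own z axis and vertical below 0.02 rad and value of joint latch_turn above 1.35 rad and z of handle_grip in the frame of carrier below 0.2588 m and linear speed of handle below 0.01 m/s); the robot touches nothing.
It fails at once if the lid slammed (turned faster than 2 rad/s) (angular speed of lid above 2 rad/s).
It fails at once if the latch was forced: more than 60 N between handle and lid (its wedge and stop) (contact force between handle and lid above 60 N).
It fails at once if a bystander was moved more than 30 mm (distance of any of meal_teal, pepper_mill, oil_bottle, steel_bowl, spice_jar, meal_amber, meal_coral from where it was at the start of the episode above 0.03 m).
It also fails if it takes over 72 s, if anything falls off the work surface, if the arm or the gripper's body presses on something with over 40 N, if the wrist force passes 120 N, or if a joint passes its speed limit or range.

## Working session

There is one attempt and no reset: what is moved stays moved. The work goes in short steps, Python scripts to look and compute and a tool call to move; the robot and the scene stay as the last step left them, time stands still between calls to the robot, and variables do not carry over. Pictures are saved under pics/ and viewed, at most 10 in all, crops included, and the job is handed in when it is done.

Besides the shell and the picture viewer there is one more tool, called after "Call:" by a JSON object that holds its "method" and its "body", one argument or row to a line. step_arm: Moves the arm, as the interface text tells. Its arguments: {"type":"object","properties":{"moves":{"type":"array"},"grip_force":{"type":"number"}},"required":["moves"]}

```bash
mkdir -p pics; ls
python3 - <<'E'
from cell import get_obs, vision
import cv2,json,numpy as np
o=get_obs(); print({k:np.round(v,3).tolist() for k,v in o.items()})
for n in("side","top"):
    c=vision.capture(n); cv2.imwrite(f"pics/{n}0.png",c["image"])
    print(n,c["vfov"],c["cx"],c["cy"],np.round(c["world_to_cam"],4).tolist())
    np.savez(f"{n}0.npz",**c)
E
```

```text
pics
{'time': 0.0, 'joint_pos': [-1.305, 0.277, 1.506, -0.0, 1.361, -0.121], 'joint_velocities': [-0.0, -0.0, -0.001, -0.003, 0.001, 0.0], 'tau': [0.003, -40.457, -23.722, 0.07, 0.034, -0.0], 'ee_pos': [0.217, -0.532, 0.227], 'eef_rot': [-3.14, -0.0, 0.387], 'contact_force': [0.324, 0.307, 0.299], 'torque': [0.014, -0.04, -0.037], 'grasp_force': 0.0, 'finger_gap': 0.094}
side 54.542626506576525 253.35011693106432 190.14866466324622 [[0.9721, 0.2344, -0.0015, -0.5072], [0.2223, -0.9242, -0.3105, -0.1081], [-0.0742, 0.3015, -0.9506, 1.184], [0.0, 0.0, 0.0, 1.0]]
top 45.16268466449192 256.22938476479044 184.80345369136873 [[-0.0128, -0.9999, -0.0078, -0.0474], [-0.9973, 0.0133, -0.0722, 0.5275], [0.0722, 0.0069, -0.9974, 1.4295], [0.0, 0.0, 0.0, 1.0]]
```

View pics/top0.png

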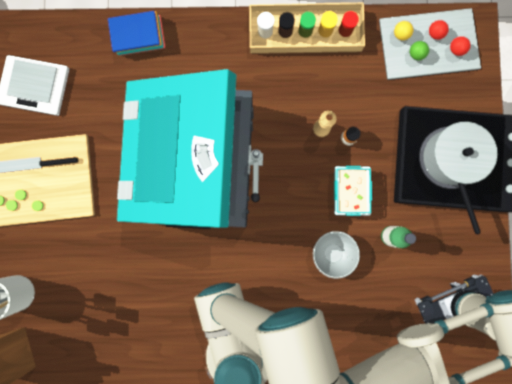

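View pics/side0.png

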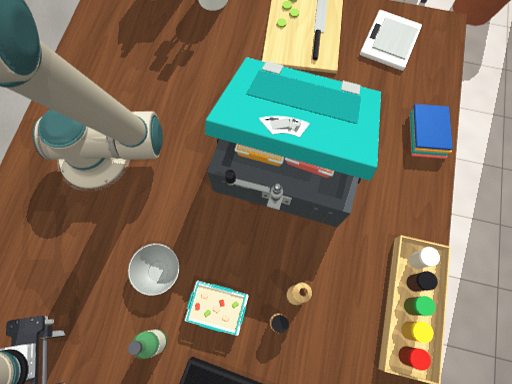

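The top view shows the teal lid at (180,150), the pivot near (257,158) and the grip near (255,197). In the side view the pivot is near (277,190) and the grip near (231,176). I'll zoom in on both.

Run:
```python
import cv2,numpy as np
t=cv2.imread("pics/top0.png")[60:240,110:290]; s=cv2.imread("pics/side0.png")[50:230,200:400]
a=cv2.resize(t,None,fx=2.2,fy=2.2,interpolation=cv2.INTER_CUBIC)
t2=cv2.resize(cv2.imread("pics/top0.png")[140:215,230:280],None,fx=8,fy=8,interpolation=cv2.INTER_CUBIC)
s2=cv2.resize(cv2.imread("pics/side0.png")[160:220,215:300],None,fx=4.7,fy=8,interpolation=cv2.INTER_CUBIC)
s2=cv2.resize(cv2.imread("pics/side0.png")[160:235,215:290],None,fx=5.3,fy=5.3,interpolation=cv2.INTER_CUBIC)
can=np.zeros((600,800,3),np.uint8); can[:600,:400]=t2; can[:s2.shape[0],400:400+s2.shape[1]]=s2[:, :400]
cv2.imwrite("pics/z0.png",can)
```

```text
(no output)
```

View pics/z0.png

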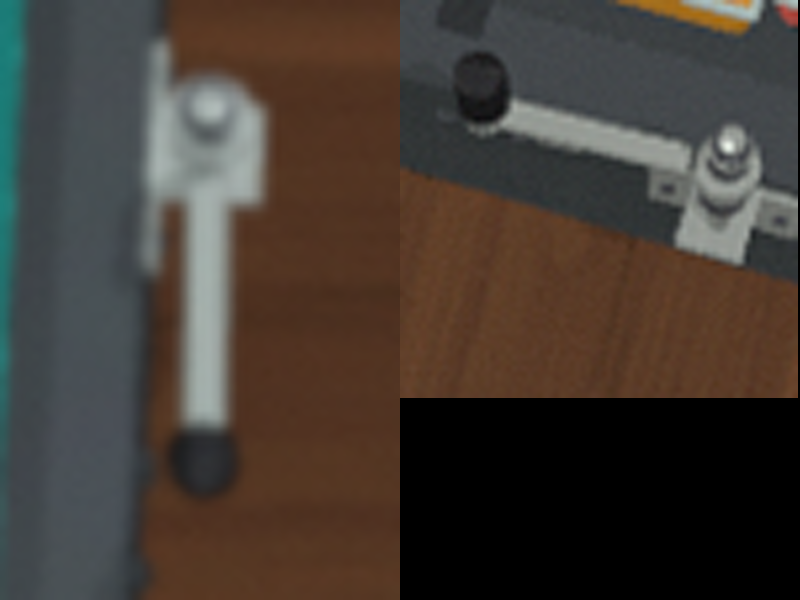

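The zoom shows the bolt top at top (256,153.5) and side (277.5,186.4), and the grip top at top (255.5,197.5) and side (230.2,174.1). Next I triangulate these and find the lid corners.

```bash
cat > h.py <<'E'
import numpy as np,cv2
def load(f): d=np.load(f); return {k:d[k] for k in d}
def ray(c,p):
    f=c["image"].shape[0]/2/np.tan(np.radians(float(c["vfov"]))/2); W=c["world_to_cam"]
    d=W[:3,:3].T@np.array([(p[0]-c["cx"])/f,(p[1]-c["cy"])/f,1]); return -W[:3,:3].T@W[:3,3],d/np.linalg.norm(d)
def tri(a,p,b,q):
    o1,d1=ray(a,p);o2,d2=ray(b,q)
    s=np.linalg.lstsq(np.c_[d1,-d2],o2-o1,rcond=None)[0]
    A=o1+s[0]*d1;B=o2+s[1]*d2; return (A+B)/2,np.linalg.norm(A-B)
def onz(c,p,z): o,d=ray(c,p); return o+d*(z-o[2])/d[2]
def px(c,X):
    q=c["world_to_cam"][:3]@np.r_[X,1]; f=c["image"].shape[0]/2/np.tan(np.radians(float(c["vfov"]))/2)
    return np.array([c["cx"]+f*q[0]/q[2],c["cy"]+f*q[1]/q[2]])
E
python3 - <<'E'
from h import *
T,S=load("top0.npz"),load("side0.npz")
for n,p,q in(("bolt",(256,153.5),(277.5,186.4)),("grip",(255.5,197.5),(230.2,174.1))): 
    print(n,tri(T,p,S,q),onz(T,p,.276 if n=="bolt" else .279),onz(S,q,.276 if n=="bolt" else .279))
for n,c in(("T",T),("S",S)):
    h=cv2.cvtColor(c["image"],cv2.COLOR_BGR2HSV); m=cv2.inRange(h,(80,120,60),(100,255,255))
    k=max(cv2.findContours(m,0,2)[0],key=cv2.contourArea); k=cv2.convexHull(k)
    print(n,cv2.contourArea(k),cv2.approxPolyDP(k,4,True).reshape(-1,2).tolist())
E
```

```text
bolt (array([ 0.59191022, -0.05584875,  0.26903963]), np.float64(0.0030294794474386385)) [ 0.58953677 -0.05652228  0.276     ] [ 0.59337069 -0.05754877  0.276     ]
grip (array([ 0.4771959 , -0.05286438,  0.27085057]), np.float64(0.003459183911219541)) [ 0.47533523 -0.05380906  0.279     ] [ 0.47993013 -0.05480768  0.279     ]
T 16620.5 [[233, 73], [228, 225], [118, 220], [127, 82], [226, 69]]
S 14103.0 [[206, 119], [245, 58], [380, 92], [377, 165], [370, 179], [208, 135]]
```

Run:
```python
from h import *
T,S=load("top0.npz"),load("side0.npz")
for p,q in (((228,226),(206,120)),((235,70),(378,165)),((118,220),(245,58)),((127,82),(380,92))): print(tri(T,p,S,q))
can=np.zeros((560,800,3),np.uint8)
a=cv2.resize(T["image"][60:235,110:290],(400,389),interpolation=cv2.INTER_CUBIC); b=cv2.resize(S["image"][50:225,200:390],(400,368),interpolation=cv2.INTER_CUBIC)
can[:389,:400]=a; can[:368,400:]=b; cv2.imwrite("pics/z1.png",can)
```

```text
(array([0.40981525, 0.01309529, 0.38290802]), np.float64(0.011172235582983643))
(array([ 0.77633665, -0.00948656,  0.39732928]), np.float64(0.009262898262751817))
(array([0.42116018, 0.32220848, 0.20308213]), np.float64(0.0024175924977500396))
(array([0.80702349, 0.30195948, 0.20037428]), np.float64(0.0010914889773853595))
```

View pics/z1.png

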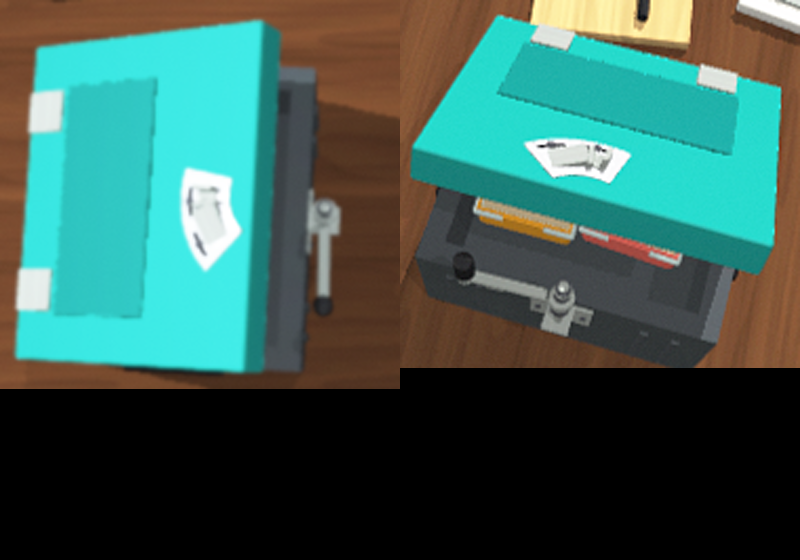

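The zoom shows the top-face free corners at top (220.3,227.6) and (228.5,69), and at side (206.6,121.3) and (378.6,165.4). The wedge is at about top (203,152).

Run:
```python
from h import *
T,S=load("top0.npz"),load("side0.npz")
P=[tri(T,p,S,q) for p,q in (((220.3,227.6),(206.6,121.3)),((228.5,69),(378.6,165.4)),((118,220),(245,58)),((127,82),(380,92)))]
for r in P: print(r)
N,F,HN,HF=[r[0] for r in P]
ey1=(N-F)[:2]/np.linalg.norm((N-F)[:2]); ey2=(HN-HF)[:2]/np.linalg.norm((HN-HF)[:2])
print("lens",np.linalg.norm(N-F),np.linalg.norm(HN-HF),np.linalg.norm(N-HN),np.linalg.norm(F-HF))
ey=(ey1+ey2);ey/=np.linalg.norm(ey); ex=np.array([ey[1],-ey[0]])
yaw=np.arctan2(ex[1],ex[0]); print("ey",ey1,ey2,"yaw",yaw)
piv=np.array([.5915,-.057]); g=np.array([.4775,-.0545])
for c in (HN,HF): print("hinge top corner in carrier (expect x165 y+-195 if theta small):", (c[:2]-piv)@ex-.187,(c[:2]-piv)@ey)
d=(g-piv); print("latch",np.arctan2(d@ex,d@ey),np.linalg.norm(d))
th=np.arcsin(((N+F)/2-(HN+HF)/2)[2]/.33); print("theta",th)
np.savez("fr.npz",piv=piv,ex=ex,ey=ey)
```

```text
(array([0.40295161, 0.03332896, 0.33968545]), np.float64(0.0052996857948121295))
(array([0.78898184, 0.00787957, 0.36078822]), np.float64(0.0052913918566293095))
(array([0.42116018, 0.32220848, 0.20308213]), np.float64(0.0024175924977500396))
(array([0.80702349, 0.30195948, 0.20037428]), np.float64(0.0010914889773853595))
lens 0.38744334057381385 0.386403734479963 0.32006779805282026 0.3354714979992942
ey [-0.99783395  0.06578309] [-0.99862591  0.05240502] yaw 1.511666497034997
hinge top corner in carrier (expect x165 y+-195 if theta small): 0.18147945251607783 0.19245158986841907
hinge top corner in carrier (expect x165 y+-195 if theta small): 0.18406858199175158 -0.19393398173171073
latch -0.03720351966109956 0.1140274089857347
theta 0.46679461856601034
```

The rows are not in the units I measure in: shifts go in shares of 80 cm and turns go in shares of 4 rad. I convert before sending: 62.3 cm is 0.7788, 60 cm is 0.75, -63 degrees is -0.2749.

Call:
{"method": "step_arm", "body": {
  "moves": [
    {"delta_pos": [0,0,-0.075],"roll": 0,"claw": -1},
    {"delta_pos": [0,0,-0.15],"roll": -0.0262,"claw": -1},
    {"delta_pos": [0,0,-0.225],"roll": -0.0524,"claw": -1},
    {"delta_pos": [0.0625,-0.0375,-0.25],"roll": -0.0785,"claw": -1},
    {"delta_pos": [0.15,-0.0875,-0.25],"roll": -0.1091,"claw": -1},
    {"delta_pos": [0.25,-0.1463,-0.25],"roll": -0.1396,"claw": -1},
    {"delta_pos": [0.35,-0.205,-0.25],"roll": -0.1702,"claw": -1},
    {"delta_pos": [0.45,-0.2625,-0.25],"roll": -0.2007,"claw": -1},
    {"delta_pos": [0.55,-0.3213,-0.25],"roll": -0.2313,"claw": -1},
    {"delta_pos": [0.65,-0.38,-0.25],"roll": -0.2618,"claw": -1},
    {"delta_pos": [0.75,-0.4375,-0.25],"roll": -0.2749,"claw": -1},
    {"delta_pos": [0.7788,-0.455,-0.25],"roll": -0.2749,"claw": -1}
  ]
}}

```text
time: 1.6
ee_pos: [0.558, -0.0881, 0.4271]
eef_rot: [-3.141, 0.0, 1.487]
contact_force: [0.7, -1.5, 0.9]
finger_gap: 0.0005
grasp_force: 0.0
```

Call:
{"method": "step_arm", "body": {
  "moves": [
    {"delta_pos": [0,0,0],"roll": 0,"claw": -1},
    {"delta_pos": [0,0,0],"roll": 0,"claw": -1}
  ]
}}

```text
time: 1.85
ee_pos: [0.5568, -0.09, 0.4269]
eef_rot: [-3.14, 0.001, 1.487]
contact_force: [-0.7, -0.1, 0.8]
finger_gap: 0.0008
grasp_force: 0.0
```

To row units: 13.7 cm is 0.1713, 10.2 cm is 0.1275.

Call:
{"method": "step_arm", "body": {
  "moves": [
    {"delta_pos": [0.0425,0.0275,0],"roll": 0,"claw": -1},
    {"delta_pos": [0.085,0.0563,0],"roll": 0,"claw": -1},
    {"delta_pos": [0.1275,0.0838,0],"roll": 0,"claw": -1},
    {"delta_pos": [0.1713,0.1113,0.0125],"roll": 0,"claw": -1},
    {"delta_pos": [0.1713,0.1113,0.0313],"roll": 0,"claw": -1},
    {"delta_pos": [0.1713,0.1113,0.05],"roll": 0,"claw": -1},
    {"delta_pos": [0.1713,0.1113,0.0625],"roll": 0,"claw": -1},
    {"delta_pos": [0.1713,0.1113,0.0625],"roll": 0,"claw": -1}
  ]
}}

```text
time: 2.85
ee_pos: [0.6568, 0.0377, 0.377]
eef_rot: [-3.14, 0.0, 1.484]
contact_force: [-0.4, -0.4, 1.2]
finger_gap: 0.0006
grasp_force: 0.0
```

Run:
```python
from h import *
from cell import get_obs
f=np.load("fr.npz");piv,ex,ey=f["piv"],f["ex"],f["ey"]
o=get_obs();p=np.array(o["ee_pos"]);y=o["eef_rot"][2]
tx=np.array([np.cos(y),np.sin(y)]);ty=np.array([np.sin(y),-np.cos(y)])
for th in (.47,.42,.36,.3,.24,.18,.12,.06,0,-.015):
    x=.352-.305*np.cos(th)+.045*np.sin(th); z=.165+.305*np.sin(th)+.045*np.cos(th)+.022
    w=piv+x*ex-.06*ey; d=w-p[:2]; print(th,np.round([*w,z],4),"d cm",np.round([100*d@tx,100*d@ty,100*(p[2]-z)],2))
```

```text
0.47 [0.6573 0.0397 0.3653] d cm [0.2  0.04 1.18]
0.42 [0.6568 0.0312 0.3525] d cm [-0.66  0.06  2.46]
0.36 [0.6563 0.0217 0.3366] d cm [-1.6   0.09  4.05]
0.3 [0.6558 0.0132 0.3201] d cm [-2.45  0.11  5.69]
0.24 [0.6553 0.0058 0.3032] d cm [-3.2   0.13  7.38]
0.18 [ 0.6549 -0.0007  0.2859] d cm [-3.84  0.15  9.12]
0.12 [ 0.6546 -0.0061  0.2682] d cm [-4.38  0.16 10.89]
0.06 [ 0.6544 -0.0104  0.2502] d cm [-4.82  0.17 12.68]
0 [ 0.6542 -0.0136  0.232 ] d cm [-5.14  0.18 14.5 ]
-0.015 [ 0.6541 -0.0143  0.2274] d cm [-5.2   0.18 14.96]
```

Call:
{"method": "step_arm", "body": {
  "moves": [
    {"delta_pos": [0.0025,0,0.01],"roll": 0,"claw": -1},
    {"delta_pos": [0,0,0.0188],"roll": 0,"claw": -1},
    {"delta_pos": [-0.0088,0,0.03],"roll": 0,"claw": -1},
    {"delta_pos": [-0.0138,0.0013,0.04],"roll": 0,"claw": -1},
    {"delta_pos": [-0.02,0.0013,0.05],"roll": 0,"claw": -1},
    {"delta_pos": [-0.025,0.0013,0.06],"roll": 0,"claw": -1},
    {"delta_pos": [-0.03,0.0013,0.0713],"roll": 0,"claw": -1},
    {"delta_pos": [-0.035,0.0013,0.0813],"roll": 0,"claw": -1},
    {"delta_pos": [-0.04,0.0013,0.0925],"roll": 0,"claw": -1}
  ]
}}

```text
time: 3.98
ee_pos: [0.6558, 0.007, 0.3029]
eef_rot: [3.141, -0.0, 1.486]
contact_force: [-0.4, 1.1, 0.4]
finger_gap: 0.0004
grasp_force: 0.2
```

Run:
```python
from h import *
from cell import vision
S=vision.capture("side"); T=vision.capture("top")
can=np.zeros((430,800,3),np.uint8)
can[:,:400]=cv2.resize(T["image"][45:235,100:277],(400,430)); can[:,400:]=cv2.resize(S["image"][35:240,200:390],(400,430)); cv2.imwrite("pics/z2.png",can)
```

```text
(no output)
```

View pics/z2.png

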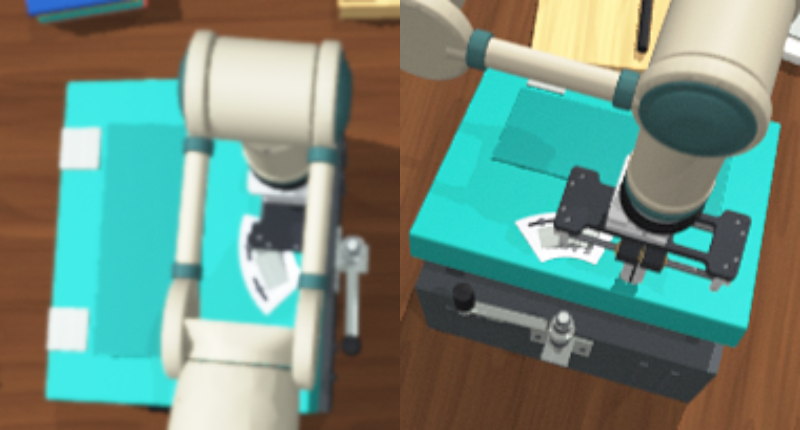

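The lid has moved down with the fingers to about 0.2 rad open. The latch, left of the tool, is clear. I'll carry on down.

Call:
{"method": "step_arm", "body": {
  "moves": [
    {"delta_pos": [-0.0038,0,0.0113],"roll": 0,"claw": -1},
    {"delta_pos": [-0.0075,0,0.0213],"roll": 0,"claw": -1},
    {"delta_pos": [-0.0113,0,0.0325],"roll": 0,"claw": -1},
    {"delta_pos": [-0.015,0,0.0438],"roll": 0,"claw": -1},
    {"delta_pos": [-0.0175,0,0.0538],"roll": 0,"claw": -1},
    {"delta_pos": [-0.02,0,0.0638],"roll": 0,"claw": -1},
    {"delta_pos": [-0.0213,0,0.0713],"roll": 0,"claw": -1},
    {"delta_pos": [-0.0225,0,0.0775],"roll": 0,"claw": -1},
    {"delta_pos": [-0.0238,0,0.0825],"roll": 0,"claw": -1},
    {"delta_pos": [-0.0238,0,0.0863],"roll": 0,"claw": -1}
  ]
}}

```text
time: 5.32
ee_pos: [0.6541, -0.0119, 0.2343]
eef_rot: [3.141, 0.0, 1.486]
contact_force: [0.6, 0.2, -0.3]
finger_gap: 0.0004
grasp_force: 0.0
```

To row units: 0.4 cm is 0.005, 0.2 cm is 0.0025.

Call:
{"method": "step_arm", "body": {
  "moves": [
    {"delta_pos": [0,0,0.0025],"roll": 0,"claw": -1},
    {"delta_pos": [0,0,0.005],"roll": 0,"claw": -1},
    {"delta_pos": [0,0,0.005],"roll": 0,"claw": -1}
  ]
}}

```text
time: 5.7
ee_pos: [0.6541, -0.0117, 0.2323]
eef_rot: [3.14, 0.0, 1.487]
contact_force: [-1.3, 0.1, 5.3]
finger_gap: 0.0006
grasp_force: 3.0
```

To row units: 0.3 cm is 0.0038, 0.2 cm is 0.0025.

Call:
{"method": "step_arm", "body": {
  "moves": [
    {"delta_pos": [0,0,0.0025],"roll": 0,"claw": -1},
    {"delta_pos": [0,0,0.0038],"roll": 0,"claw": -1},
    {"delta_pos": [0,0,0.0038],"roll": 0,"claw": -1}
  ]
}}

```text
time: 6.08
ee_pos: [0.6541, -0.0118, 0.2321]
eef_rot: [3.137, 0.0, 1.487]
contact_force: [-5.0, 1.1, 15.2]
finger_gap: 0.0005
grasp_force: 8.0
```

The press force rose to 15 N with no further travel, so the lid is shut. Next I lift off and go above the grip.

To row units: -17.2 cm is -0.215, -15 cm is -0.1875, -93 degrees is -0.4058.

Call:
{"method": "step_arm", "body": {
  "moves": [
    {"delta_pos": [0,0,-0.0375],"roll": 0,"claw": -1},
    {"delta_pos": [0,0,-0.1],"roll": 0,"claw": -1},
    {"delta_pos": [0,0,-0.15],"roll": -0.0393,"claw": 0.06},
    {"delta_pos": [-0.0125,-0.0375,-0.15],"roll": -0.0829,"claw": 0.06},
    {"delta_pos": [-0.025,-0.075,-0.15],"roll": -0.1265,"claw": 0.06},
    {"delta_pos": [-0.0375,-0.1125,-0.15],"roll": -0.1702,"claw": 0.06},
    {"delta_pos": [-0.05,-0.15,-0.15],"roll": -0.2138,"claw": 0.06},
    {"delta_pos": [-0.0625,-0.1875,-0.15],"roll": -0.2574,"claw": 0.06},
    {"delta_pos": [-0.0713,-0.215,-0.15],"roll": -0.3011,"claw": 0.06},
    {"delta_pos": [-0.0713,-0.215,-0.15],"roll": -0.3447,"claw": 0.06},
    {"delta_pos": [-0.0713,-0.215,-0.15],"roll": -0.384,"claw": 0.06},
    {"delta_pos": [-0.0713,-0.215,-0.15],"roll": -0.4058,"claw": 0.06}
  ]
}}

```text
time: 7.58
ee_pos: [0.4778, -0.0541, 0.3478]
eef_rot: [-3.141, 0.001, 3.113]
contact_force: [-0.5, -0.3, 1.2]
finger_gap: 0.0501
grasp_force: 0.0
```

Run:
```python
from h import *
from cell import get_obs, vision
o=get_obs();print(np.round(o["ee_pos"],4),np.round(o["eef_rot"],3),o["finger_gap"],np.round(o["joint_pos"],2),o["contact_force"])
S=vision.capture("side"); T=vision.capture("top"); np.savez("side1.npz",**S);np.savez("top1.npz",**T)
can=np.zeros((430,800,3),np.uint8)
can[:,:400]=cv2.resize(T["image"][45:235,100:277],(400,430)); can[:,400:]=cv2.resize(S["image"][85:240,200:340],(400,430)); cv2.imwrite("pics/z3.png",can)
```

```text
[ 0.4778 -0.0541  0.3478] [-3.141e+00  1.000e-03  3.113e+00] 0.05008028814352028 [-0.26  0.08  1.46 -0.    1.6  -1.8 ] [-0.52518649 -0.34815332  1.18866729]
```

View pics/z3.png

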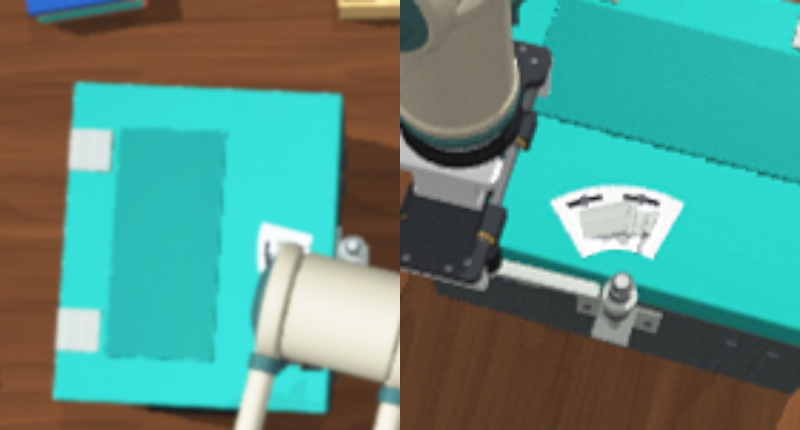

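The lid is flush, and its corners in the full top image are about (133,82), (251,87), (245,226) and (123,221). The wedge spans the side image from about (264,164) to (290,164), and the handle is free.

Run:
```python
from h import *
f=np.load("fr.npz");piv,ex,ey=f["piv"],f["ex"],f["ey"]
T,S=load("top1.npz"),load("side1.npz")
C=np.array([onz(T,(100+u/2.26,45+v/2.263),.21)[:2] for u,v in((75,83),(341,95),(327,410),(53,398))])
print(C,[np.linalg.norm(C[i]-C[i-1]) for i in range(4)])
EY=(C[2]-C[1])+(C[3]-C[0]);EY/=np.linalg.norm(EY);EX=np.array([EY[1],-EY[0]])
print("ey",EY,"old",ey,"piv",C.mean(0)-.187*EX,piv)
for c in (-165,165):
  for y in(-195,195): print(px(S,[*(piv+(c+187)/1e3*ex+y/1e3*ey),.21]))
for u,v in((582,222),(625,220),(640,222),(655,222)):
    w=onz(S,(200+(u-400)/2.857,85+v/2.774),.216)[:2]-piv; print(u,"turn",np.arctan2(w@ex,w@ey),"r",np.linalg.norm(w))
```

```text
[[ 0.80418613  0.28184576]
 [ 0.78431482 -0.04431264]
 [ 0.40120521 -0.02297999]
 [ 0.41969117  0.30580642]] [np.float64(0.3852408132938849), np.float64(0.3267631644262382), np.float64(0.38370308064035513), np.float64(0.32930568050174325)]
ey [-0.99826368  0.05890359] old [-0.99825234  0.05909538] piv [ 0.59133436 -0.05658542] [ 0.5915 -0.057 ]
[354.29206224 208.45852297]
[203.85721071 165.38089464]
[379.97799945  95.98215894]
[242.74441173  60.79180849]
582 turn 0.9232989476438793 r 0.08129895627300035
625 turn 1.4029578141827719 r 0.0789010153861995
640 turn 1.5713516974354738 r 0.07976209518286598
655 turn 1.72195212696727 r 0.08458429719904859
```

```bash
cat > g.py <<'E'
import sys
from h import *
from cell import get_obs
f=np.load("fr.npz");piv,ex,ey=f["piv"],f["ex"],f["ey"]
# args: list a:zrise_mm ; from commanded pose (assumed = given a0 pose or 'meas')
def pose(a,off=.013): 
    h=np.cos(a)*ey+np.sin(a)*ex; t=-np.sin(a)*ey+np.cos(a)*ex
    return piv+.115*h+off*t, np.arctan2(h[1],h[0])
def rows(p0,y0,L,z0=.272):
    tx=np.array([np.cos(y0),np.sin(y0)]);ty=np.array([np.sin(y0),-np.cos(y0)])
    for a,z in L:
        p,y=pose(a); d=(p-p0[:2])*100
        print(f"a={a:.2f} [{d@tx:.2f}, {d@ty:.2f}, {(p0[2]-z0)*100-z/10:.2f}] roll {np.degrees(-(y-y0+np.pi)%(2*np.pi)-np.pi)if 0 else np.degrees((y0-y+np.pi)%(2*np.pi)-np.pi):.1f}")
E
python3 - <<'E'
from g import *
o=get_obs(); print("descend 7.6 then:")
p=np.array(o["ee_pos"]); rows(p,o["eef_rot"][2],[(a,0) for a in np.linspace(-.04,.76,12)])
E
```

```text
descend 7.6 then:
a=-0.04 [0.15, 1.22, 7.57] roll -0.8
a=0.03 [0.04, 2.05, 7.57] roll 3.4
a=0.11 [-0.14, 2.88, 7.57] roll 7.6
a=0.18 [-0.37, 3.69, 7.57] roll 11.8
a=0.25 [-0.66, 4.48, 7.57] roll 15.9
a=0.32 [-1.01, 5.24, 7.57] roll 20.1
a=0.40 [-1.42, 5.98, 7.57] roll 24.3
a=0.47 [-1.87, 6.69, 7.57] roll 28.4
a=0.54 [-2.38, 7.36, 7.57] roll 32.6
a=0.61 [-2.93, 7.99, 7.57] roll 36.8
a=0.69 [-3.53, 8.59, 7.57] roll 40.9
a=0.76 [-4.17, 9.13, 7.57] roll 45.1
```

To row units: 7.6 cm is 0.095, 6 cm is 0.075.

Call:
{"method": "step_arm", "body": {
  "moves": [
    {"delta_pos": [0,0,0.025],"roll": 0,"claw": 0.06},
    {"delta_pos": [0,0,0.05],"roll": 0,"claw": 0.06},
    {"delta_pos": [0,0,0.075],"roll": 0,"claw": 0.06},
    {"delta_pos": [0,0,0.095],"roll": 0,"claw": 0.06},
    {"delta_pos": [0,0,0.095],"roll": 0,"claw": 0.06}
  ]
}}

```text
time: 8.3
ee_pos: [0.4772, -0.0539, 0.2705]
eef_rot: [3.141, -0.002, 3.108]
contact_force: [-0.8, 0.1, 1.0]
finger_gap: 0.0499
grasp_force: 0.0
```

To row units: 9.15 cm is 0.1144, 8.6 cm is 0.1075, 45 degrees is 0.1963.

Call:
{"method": "step_arm", "body": {
  "moves": [
    {"delta_pos": [0.0019,0.0125,0],"roll": -0.0022,"claw": 0.06},
    {"delta_pos": [0.0006,0.0256,0],"roll": 0.0153,"claw": 0.06},
    {"delta_pos": [-0.0019,0.0363,0],"roll": 0.0327,"claw": 0.06},
    {"delta_pos": [-0.0044,0.0463,0],"roll": 0.0524,"claw": 0.06},
    {"delta_pos": [-0.0081,0.0563,0],"roll": 0.0698,"claw": 0.06},
    {"delta_pos": [-0.0125,0.0656,0],"roll": 0.0873,"claw": 0.06},
    {"delta_pos": [-0.0175,0.075,0],"roll": 0.1047,"claw": 0.06},
    {"delta_pos": [-0.0231,0.0838,0],"roll": 0.1244,"claw": 0.06},
    {"delta_pos": [-0.03,0.0919,0],"roll": 0.1418,"claw": 0.06},
    {"delta_pos": [-0.0369,0.1,0],"roll": 0.1614,"claw": 0.06},
    {"delta_pos": [-0.0444,0.1075,0],"roll": 0.1789,"claw": 0.06},
    {"delta_pos": [-0.0519,0.1144,0],"roll": 0.1963,"claw": 0.06}
  ]
}}

```text
time: 9.8
ee_pos: [0.5223, 0.0367, 0.2724]
eef_rot: [3.141, 0.001, 2.322]
contact_force: [-0.2, -0.6, -0.0]
finger_gap: 0.0497
grasp_force: 0.5
```

Run:
```python
from g import *
from cell import vision
o=get_obs(); p=np.array(o["ee_pos"]);print(p,o["eef_rot"],o["contact_force"],o["finger_gap"],np.round(o["joint_pos"],2))
S=vision.capture("side");np.savez("side2.npz",**S)
cv2.imwrite("pics/z4.png",cv2.resize(S["image"][85:240,200:340],(600,600)))
p0=np.r_[p[:2],p[2]]; rows(p0,o["eef_rot"][2],[(a,max(0,min(10,(a-.88)*18))) for a in np.arange(.76,1.6,.03)],z0=p[2])
```

```text
[0.52232538 0.03672356 0.27243273] [3.14128759e+00 7.61002870e-04 2.32202957e+00] [-0.21953756 -0.63096919 -0.02208196] 0.04970378636605645 [-0.06  0.17  1.53 -0.    1.44 -0.81]
a=0.76 [-0.07, -0.05, 0.00] roll -0.0
a=0.79 [-0.11, 0.30, 0.00] roll 1.7
a=0.82 [-0.17, 0.64, 0.00] roll 3.4
a=0.85 [-0.23, 0.98, 0.00] roll 5.1
a=0.88 [-0.31, 1.32, -0.00] roll 6.9
a=0.91 [-0.39, 1.66, -0.05] roll 8.6
a=0.94 [-0.49, 1.99, -0.11] roll 10.3
a=0.97 [-0.59, 2.32, -0.16] roll 12.0
a=1.00 [-0.71, 2.65, -0.22] roll 13.7
a=1.03 [-0.83, 2.97, -0.27] roll 15.4
a=1.06 [-0.97, 3.29, -0.32] roll 17.2
a=1.09 [-1.11, 3.61, -0.38] roll 18.9
a=1.12 [-1.26, 3.92, -0.43] roll 20.6
a=1.15 [-1.43, 4.23, -0.49] roll 22.3
a=1.18 [-1.60, 4.53, -0.54] roll 24.0
a=1.21 [-1.78, 4.83, -0.59] roll 25.8
a=1.24 [-1.97, 5.12, -0.65] roll 27.5
a=1.27 [-2.17, 5.40, -0.70] roll 29.2
a=1.30 [-2.37, 5.68, -0.76] roll 30.9
a=1.33 [-2.59, 5.95, -0.81] roll 32.6
a=1.36 [-2.81, 6.22, -0.86] roll 34.4
a=1.39 [-3.04, 6.48, -0.92] roll 36.1
a=1.42 [-3.28, 6.73, -0.97] roll 37.8
a=1.45 [-3.53, 6.98, -1.00] roll 39.5
a=1.48 [-3.78, 7.22, -1.00] roll 41.2
a=1.51 [-4.04, 7.45, -1.00] roll 42.9
a=1.54 [-4.31, 7.67, -1.00] roll 44.7
a=1.57 [-4.58, 7.88, -1.00] roll 46.4
a=1.60 [-4.86, 8.09, -1.00] roll 48.1
```

View pics/z4.png

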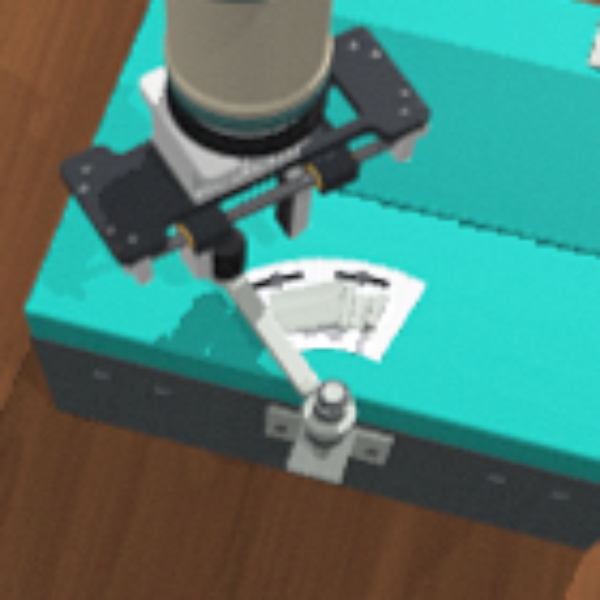

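The trailing pad (crop (205,265)) is pushing the grip at (230,255), and the bar's nose is at the foot of the wedge ramp.

To row units: 2.65 cm is 0.0331, 2.3 cm is 0.0288, 13.7 degrees is 0.0598.

Call:
{"method": "step_arm", "body": {
  "moves": [
    {"delta_pos": [-0.0013,0.0038,0],"roll": 0.0074,"claw": 0.06},
    {"delta_pos": [-0.0019,0.0081,0],"roll": 0.0148,"claw": 0.06},
    {"delta_pos": [-0.0031,0.0125,0],"roll": 0.0218,"claw": 0.06},
    {"delta_pos": [-0.0038,0.0163,0],"roll": 0.0305,"claw": 0.06},
    {"delta_pos": [-0.005,0.0206,-0.0006],"roll": 0.0375,"claw": 0.06},
    {"delta_pos": [-0.0063,0.025,-0.0013],"roll": 0.0449,"claw": 0.06},
    {"delta_pos": [-0.0075,0.0288,-0.0019],"roll": 0.0524,"claw": 0.06},
    {"delta_pos": [-0.0088,0.0331,-0.0025],"roll": 0.0598,"claw": 0.06}
  ]
}}

```text
time: 10.85
ee_pos: [0.5441, 0.0473, 0.2723]
eef_rot: [-3.134, 0.0, 2.083]
contact_force: [-5.4, -5.9, -1.3]
finger_gap: 0.0496
grasp_force: 3.7
```

Run:
```python
from g import *
o=get_obs(); p=np.array(o["ee_pos"]); q,y=pose(1.0)
f=np.array(o["contact_force"]); print(q-p[:2],y-o["eef_rot"][2])
rows(np.r_[q,.272],y,[(a,(a-1.0)*18) for a in np.arange(1.03,1.5,.03)])
```

```text
[0.00241792 0.00230345] -0.0004487451043795332
a=1.03 [-0.04, 0.34, -0.05] roll 1.7
a=1.06 [-0.10, 0.69, -0.11] roll 3.4
a=1.09 [-0.16, 1.03, -0.16] roll 5.2
a=1.12 [-0.24, 1.37, -0.22] roll 6.9
a=1.15 [-0.32, 1.70, -0.27] roll 8.6
a=1.18 [-0.42, 2.04, -0.32] roll 10.3
a=1.21 [-0.52, 2.37, -0.38] roll 12.0
a=1.24 [-0.64, 2.70, -0.43] roll 13.8
a=1.27 [-0.76, 3.02, -0.49] roll 15.5
a=1.30 [-0.90, 3.34, -0.54] roll 17.2
a=1.33 [-1.04, 3.66, -0.59] roll 18.9
a=1.36 [-1.20, 3.97, -0.65] roll 20.6
a=1.39 [-1.36, 4.27, -0.70] roll 22.3
a=1.42 [-1.53, 4.58, -0.76] roll 24.1
a=1.45 [-1.71, 4.87, -0.81] roll 25.8
a=1.48 [-1.90, 5.16, -0.86] roll 27.5
```

To row units: 2.7 cm is 0.0338, 1.7 cm is 0.0213, 13.8 degrees is 0.0602.

Call:
{"method": "step_arm", "body": {
  "moves": [
    {"delta_pos": [-0.0006,0.0044,-0.0006],"roll": 0.0074,"claw": 0.06},
    {"delta_pos": [-0.0013,0.0088,-0.0013],"roll": 0.0148,"claw": 0.06},
    {"delta_pos": [-0.0019,0.0131,-0.0019],"roll": 0.0227,"claw": 0.06},
    {"delta_pos": [-0.0031,0.0169,-0.0025],"roll": 0.0301,"claw": 0.06},
    {"delta_pos": [-0.0038,0.0213,-0.0031],"roll": 0.0375,"claw": 0.06},
    {"delta_pos": [-0.005,0.0256,-0.0038],"roll": 0.0449,"claw": 0.06},
    {"delta_pos": [-0.0063,0.0294,-0.005],"roll": 0.0524,"claw": 0.06},
    {"delta_pos": [-0.0081,0.0338,-0.0056],"roll": 0.0602,"claw": 0.06}
  ]
}}

```text
time: 11.85
ee_pos: [0.5684, 0.0551, 0.2761]
eef_rot: [-3.129, -0.0, 1.842]
contact_force: [-10.0, -4.9, -1.6]
finger_gap: 0.0499
grasp_force: 5.4
```

Run:
```python
from g import *
q,y=pose(1.24)
rows(np.r_[q,.272],y,[(a,(a-1.24)*18) for a in np.arange(1.26,1.45,.02)])
```

```text
a=1.26 [-0.03, 0.23, -0.04] roll 1.1
a=1.28 [-0.06, 0.46, -0.07] roll 2.3
a=1.30 [-0.10, 0.69, -0.11] roll 3.4
a=1.32 [-0.14, 0.91, -0.14] roll 4.6
a=1.34 [-0.19, 1.14, -0.18] roll 5.7
a=1.36 [-0.24, 1.37, -0.22] roll 6.9
a=1.38 [-0.29, 1.59, -0.25] roll 8.0
a=1.40 [-0.35, 1.82, -0.29] roll 9.2
a=1.42 [-0.42, 2.04, -0.32] roll 10.3
a=1.44 [-0.49, 2.26, -0.36] roll 11.5
```

To row units: 1.35 cm is 0.0169, -0.25 cm is -0.0031, 6.9 degrees is 0.0301.

Call:
{"method": "step_arm", "body": {
  "moves": [
    {"delta_pos": [-0.0006,0.0031,-0.0006],"roll": 0.0048,"claw": 0.06},
    {"delta_pos": [-0.0006,0.0056,-0.0013],"roll": 0.01,"claw": 0.06},
    {"delta_pos": [-0.0013,0.0088,-0.0013],"roll": 0.0148,"claw": 0.06},
    {"delta_pos": [-0.0019,0.0113,-0.0019],"roll": 0.0201,"claw": 0.06},
    {"delta_pos": [-0.0025,0.0144,-0.0025],"roll": 0.0249,"claw": 0.06},
    {"delta_pos": [-0.0031,0.0169,-0.0025],"roll": 0.0301,"claw": 0.06}
  ]
}}

```text
time: 12.6
ee_pos: [0.5807, 0.0568, 0.2779]
eef_rot: [-3.126, 0.0, 1.722]
contact_force: [-11.8, -2.8, -0.7]
finger_gap: 0.05
grasp_force: 6.5
```

To row units: 0.7 cm is 0.0088, 0.45 cm is 0.0056, 3.4 degrees is 0.0148.

Call:
{"method": "step_arm", "body": {
  "moves": [
    {"delta_pos": [-0.0006,0.0031,-0.0006],"roll": 0.0048,"claw": 0.06},
    {"delta_pos": [-0.0006,0.0056,-0.0013],"roll": 0.01,"claw": 0.06},
    {"delta_pos": [-0.0013,0.0088,-0.0013],"roll": 0.0148,"claw": 0.06}
  ]
}}

```text
time: 12.98
ee_pos: [0.5871, 0.0572, 0.2789]
eef_rot: [-3.125, 0.0, 1.663]
contact_force: [-14.5, -2.6, -0.3]
finger_gap: 0.0499
grasp_force: 7.1
```

To row units: 0.45 cm is 0.0056, 0.25 cm is 0.0031, 2.3 degrees is 0.01.

Call:
{"method": "step_arm", "body": {
  "moves": [
    {"delta_pos": [-0.0006,0.0031,-0.0006],"roll": 0.0048,"claw": 0.06},
    {"delta_pos": [-0.0006,0.0056,-0.0013],"roll": 0.01,"claw": 0.06},
    {"delta_pos": [-0.0006,0.0056,-0.0019],"roll": 0.01,"claw": 0.06}
  ]
}}

```text
time: 13.35
ee_pos: [0.5932, 0.0577, 0.2799]
eef_rot: [-3.128, -0.0, 1.623]
contact_force: [-9.8, -1.9, -5.3]
finger_gap: 0.0503
grasp_force: 4.8
```

To row units: 0.2 cm is 0.0025, 0.1 cm is 0.0013, 1.1 degrees is 0.0048.

Call:
{"method": "step_arm", "body": {
  "moves": [
    {"delta_pos": [0,0.0013,0],"roll": 0.0026,"claw": 0.06},
    {"delta_pos": [-0.0006,0.0025,0],"roll": 0.0048,"claw": 0.06},
    {"delta_pos": [-0.0006,0.0025,0],"roll": 0.0048,"claw": 0.06}
  ]
}}

```text
time: 13.72
ee_pos: [0.5936, 0.0573, 0.2798]
eef_rot: [-3.124, 0.0, 1.604]
contact_force: [-13.3, -2.0, -3.0]
finger_gap: 0.05
grasp_force: 6.5
```

Run:
```python
from g import *
from cell import vision
S=vision.capture("side");np.savez("side3.npz",**S); T=vision.capture("top")
can=np.zeros((600,800,3),np.uint8)
can[:,:450]=cv2.resize(S["image"][100:220,230:320],(450,600),interpolation=cv2.INTER_CUBIC); can[:420,450:]=cv2.resize(T["image"][120:180,205:255],(350,420),interpolation=cv2.INTER_CUBIC)
cv2.imwrite("pics/z5.png",can)
for z in(.279,.2885): print([px(S,[*(piv+.115*(np.cos(a)*ey+np.sin(a)*ex)),z]).round(1).tolist() for a in (1.4,1.45,1.5,1.6)])
```

```text
[[281.9, 140.5], [284.3, 140.9], [286.6, 141.3], [291.3, 142.5]]
[[282.2, 138.8], [284.6, 139.1], [287.0, 139.5], [291.7, 140.7]]
```

View pics/z5.png

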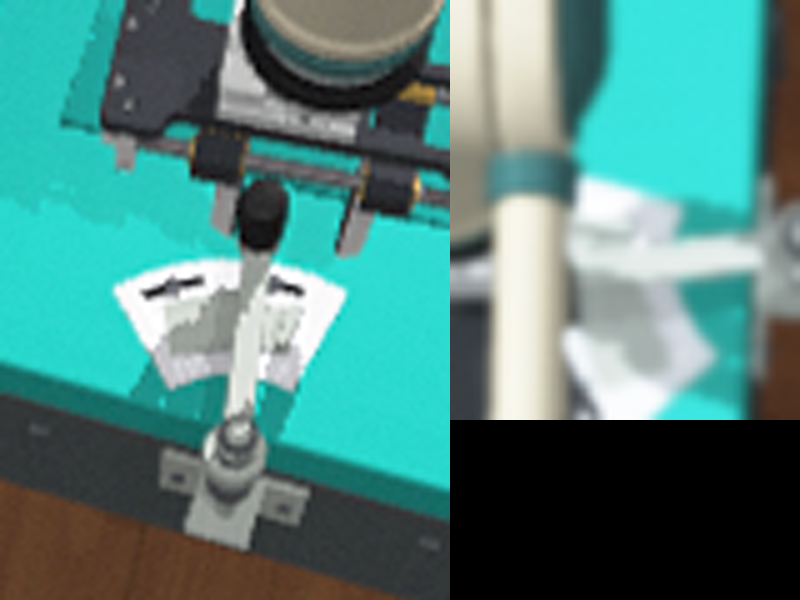

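The grip top is at side pixel (283,140), a turn of about 1.42, and the notch plates are still visible to its right at crop (285,325). So it is near the crest but not over it. I'll nudge on.

To row units: 0.2 cm is 0.0025, 0.1 cm is 0.0013, 1.1 degrees is 0.0048.

Call:
{"method": "step_arm", "body": {
  "moves": [
    {"delta_pos": [0,0.0013,0],"roll": 0.0026,"claw": 0.06},
    {"delta_pos": [-0.0006,0.0025,0],"roll": 0.0048,"claw": 0.06},
    {"delta_pos": [-0.0006,0.0025,0],"roll": 0.0048,"claw": 0.06}
  ]
}}

```text
time: 14.2
ee_pos: [0.5943, 0.057, 0.2799]
eef_rot: [-3.121, 0.0, 1.585]
contact_force: [-15.1, -2.1, -0.8]
finger_gap: 0.0501
grasp_force: 7.7
```

To row units: 0.2 cm is 0.0025, -0.1 cm is -0.0013, 1.1 degrees is 0.0048.

Call:
{"method": "step_arm", "body": {
  "moves": [
    {"delta_pos": [0,0.0013,0],"roll": 0.0026,"claw": 0.06},
    {"delta_pos": [-0.0006,0.0025,-0.0006],"roll": 0.0048,"claw": 0.06},
    {"delta_pos": [-0.0006,0.0025,-0.0013],"roll": 0.0048,"claw": 0.06}
  ]
}}

```text
time: 14.58
ee_pos: [0.6031, 0.0573, 0.2822]
eef_rot: [-3.138, -0.001, 1.566]
contact_force: [-0.6, 0.5, 0.0]
finger_gap: 0.0497
grasp_force: 0.5
```

Run:
```python
from g import *
from cell import vision
S=vision.capture("side")
cv2.imwrite("pics/z6.png",cv2.resize(S["image"][100:220,230:320],(450,600),interpolation=cv2.INTER_CUBIC))
for z in(.281,.2885): print([px(S,[*(piv+.115*(np.cos(a)*ey+np.sin(a)*ex)),z]).round(1).tolist() for a in (1.5,1.55,1.6,1.65,1.7)])
```

```text
[[286.7, 140.9], [289.0, 141.5], [291.4, 142.1], [293.7, 142.9], [295.9, 143.7]]
[[287.0, 139.5], [289.3, 140.1], [291.7, 140.7], [294.0, 141.5], [296.2, 142.3]]
```

View pics/z6.png

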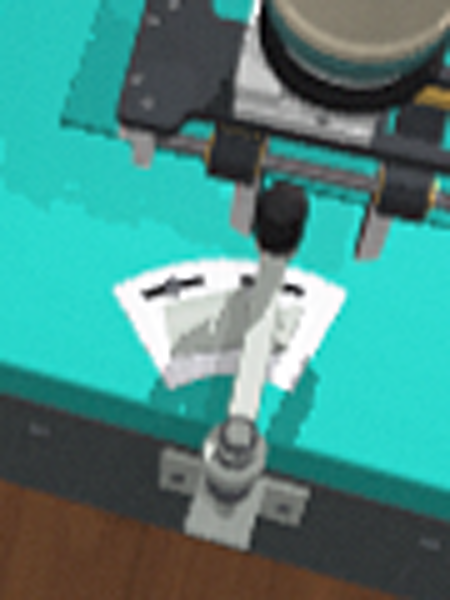

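The grip is at side pixel (287,140.6), a turn of about 1.50. The push is now near zero and the grip still looks high, so it is on or just past the crest. I'll push on in small steps.

To row units: 0.2 cm is 0.0025, 0.1 cm is 0.0013, 1.1 degrees is 0.0048.

Call:
{"method": "step_arm", "body": {
  "moves": [
    {"delta_pos": [0,0.0013,0.0006],"roll": 0.0026,"claw": 0.06},
    {"delta_pos": [0,0.0025,0.0013],"roll": 0.0048,"claw": 0.06},
    {"delta_pos": [0,0.0025,0.0013],"roll": 0.0048,"claw": 0.06}
  ]
}}

```text
time: 15.0
ee_pos: [0.607, 0.0566, 0.2827]
eef_rot: [3.14, 0.0, 1.547]
contact_force: [0.5, 0.0, -0.1]
finger_gap: 0.0496
grasp_force: 0.0
```

To row units: 0.2 cm is 0.0025, 0.1 cm is 0.0013, 1.1 degrees is 0.0048.

Call:
{"method": "step_arm", "body": {
  "moves": [
    {"delta_pos": [0,0.0013,0],"roll": 0.0026,"claw": 0.06},
    {"delta_pos": [0,0.0025,0],"roll": 0.0048,"claw": 0.06},
    {"delta_pos": [0,0.0025,0],"roll": 0.0048,"claw": 0.06}
  ]
}}

```text
time: 15.38
ee_pos: [0.6085, 0.0566, 0.2824]
eef_rot: [3.142, 0.0, 1.528]
contact_force: [-0.6, -0.5, 0.4]
finger_gap: 0.0499
grasp_force: 0.0
```

```bash
cat > b.py <<'E'
from g import *
from cell import vision
def blob(im,x0,y0):
    w=im[y0:y0+26,x0:x0+26].max(2); m=(w<75).astype(np.uint8)
    n,l,s,c=cv2.connectedComponentsWithStats(m); i=1+np.argmax(s[1:,4]); return (c[i]+[x0,y0]).round(2),s[i].tolist()
E
python3 - <<'E'
from b import *
print(blob(load("side3.npz")["image"],272,132))
z=cv2.resize(cv2.imread("pics/z6.png"),(90,120),interpolation=cv2.INTER_AREA); print(blob(z,46,32),"+230,100")
S=vision.capture("side");np.savez("side4.npz",**S);print(blob(S["image"],277,132)); print(get_obs()["contact_force"])
c=S["image"][133:155,280:306].max(2); print("\n".join(" ".join(f"{v:3d}" for v in r) for r in c))
E
```

```text
(array([281.62, 142.49]), [4, 3, 11, 15, 120])
(array([55.39, 43.1 ]), [4, 4, 11, 15, 123]) +230,100
(array([287.66, 144.14]), [6, 2, 11, 19, 128])
[ 0.29521322 -0.05264049  0.02353788]
 44  46  48  84  87  81  95 107 112 111 102 101 104 101  99 111 131 146 153 156 161 171 171 176 174 158
 38  38  52 111  73  72 114 103  86  91  96 104 112 112 100 100 104 100 101 110 127 148 153 162 164 181
 33  34  54 121  54  74 142 127 110 121 112 103  84  91  96 108 112 105 101 102 104  96 101 126 131 169
 44  43  55 120  54 115 154 150 137 149 148 135 117 129 104 102  85  83  97 109 110 102 101 102 106 122
 97  97 100 139  63 179 216 183 115  98  94 124 144 159 129 134 118 122 101 105  84  83 101 110 112 102
143 143 142 127  62 176 186  97  68  63  73  98 108 120 111 125 148 161 128 142 129 127 101 103  84  83
137 139 137  98  65 143  97  49  54  58  64  65  93 138 163 157 152 142 110 136 157 167 137 147 142 123
139 140 136  69  59  63  40  42  49  51  58  61  65 132 215 210 208 203 158 159 149 141 122 142 175 158
140 143 140  53  43  38  44  44  48  49  54  54  56  85 199 205 204 205 206 209 20
[... 673 characters left out ...]
  28  24  27  25  21  71 189 209 205 200 201 201 202 201 211 222 199  74 145
203 206 203 127  22  27  26  24  27  29  24  24  88 214 205 203 204 202 204 202 203 222 215 137  93 149
202 203 203 162  44  21  23  27  27  26  18  48 148 211 204 205 203 203 204 202 204 222 212  81 136 141
206 207 207 173  93  41  15  20  22  26  58 115 208 206 205 203 204 203 202 204 206 223 214  91 154 145
227 229 229 225 144 113  99  75  73  76 107 174 207 204 204 204 204 205 203 203 211 222 214 114 149 153
251 252 250 243 169 161 161 140 143 144 177 207 210 202 202 203 202 203 204 205 221 221 220 193 185 197
237 244 245 205 155 154 156 158 169 214 244 232 230 211 208 200 202 203 203 212 221 220 220 223 221 223
```

To row units: 0.2 cm is 0.0025, 0.1 cm is 0.0013, 1.1 degrees is 0.0048.

Call:
{"method": "step_arm", "body": {
  "moves": [
    {"delta_pos": [0,0.0013,0],"roll": 0.0026,"claw": 0.06},
    {"delta_pos": [0,0.0025,0],"roll": 0.0048,"claw": 0.06},
    {"delta_pos": [0,0.0025,0],"roll": 0.0048,"claw": 0.06}
  ]
}}

```text
time: 15.8
ee_pos: [0.6093, 0.0563, 0.2823]
eef_rot: [-3.139, 0.001, 1.509]
contact_force: [-4.6, -0.4, 1.6]
finger_gap: 0.05
grasp_force: 2.0
```

To row units: -19 cm is -0.2375, -1.2 cm is -0.015.

Call:
{"method": "step_arm", "body": {
  "moves": [
    {"delta_pos": [0,-0.005,0],"roll": 0,"claw": 0.06},
    {"delta_pos": [0,-0.015,0],"roll": 0,"claw": 0.06},
    {"delta_pos": [0,-0.0188,0],"roll": 0,"claw": 0.06},
    {"delta_pos": [0,-0.0188,-0.0375],"roll": 0,"claw": 0.06},
    {"delta_pos": [0,-0.0188,-0.0875],"roll": 0,"claw": 0.06},
    {"delta_pos": [-0.0375,-0.0188,-0.15],"roll": 0,"claw": 0.06},
    {"delta_pos": [-0.0625,-0.0875,-0.2],"roll": 0,"claw": 0.06},
    {"delta_pos": [-0.0625,-0.1625,-0.2],"roll": 0,"claw": 0.06},
    {"delta_pos": [-0.0625,-0.2375,-0.2],"roll": 0,"claw": 0.06},
    {"delta_pos": [-0.0625,-0.2375,-0.2],"roll": 0,"claw": 0.06}
  ]
}}

```text
time: 17.05
ee_pos: [0.4138, 0.0188, 0.4443]
eef_rot: [3.138, 0.0, 1.509]
contact_force: [1.0, -0.2, 0.9]
finger_gap: 0.0501
grasp_force: 0.0
```

Run:
```python
from b import *
o=get_obs();print(o["ee_pos"],o["contact_force"])
S=vision.capture("side");T=vision.capture("top");np.savez("side5.npz",**S);np.savez("top5.npz",**T)
can=np.zeros((600,800,3),np.uint8)
can[:,:450]=cv2.resize(S["image"][110:230,230:320],(450,600),interpolation=cv2.INTER_CUBIC); can[:420,450:]=cv2.resize(T["image"][120:180,205:255],(350,420),interpolation=cv2.INTER_CUBIC)
cv2.imwrite("pics/z7.png",can)
```

```text
[0.41381646 0.01884405 0.4443153 ] [ 1.023951   -0.2264306   0.88094348]
```

View pics/z7.png

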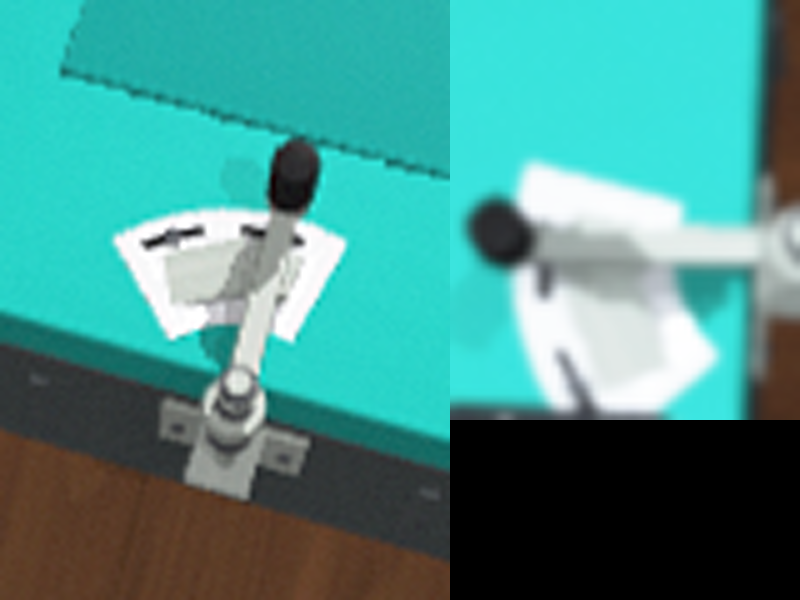

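The handle lies over the far end of the wedge. The grip is at side (289,145) and top (212,153), and everything is clear. I'll triangulate its height and compare it with the starting frame, when it was at rest.

Run:
```python
from b import *
def bl(im,x,y,r,th):
    w=im[y-r:y+r,x-r:x+r].max(2); n,l,s,c=cv2.connectedComponentsWithStats((w<th).astype(np.uint8)); i=l[r,r]; return c[i]+[x-r,y-r],s[i]
T0,S0,T5,S5=[load(k) for k in("top0.npz","side0.npz","top5.npz","side5.npz")]
for th in(65,75,85):
    t0,t5,s5=bl(T0["image"],255,198,10,th),bl(T5["image"],212,153,10,th),bl(S5["image"],289,145,14,th)
    s0=bl(S0["image"],230,176,12,60 if 0 else th)
    P0,P5=tri(T0,t0[0],S0,s0[0]),tri(T5,t5[0],S5,s5[0]); w=P5[0][:2]-piv
    print(th,P0,s0[1],P5,s5[1],t5[1],"turn",np.arctan2(w@ex,w@ey))
print([px(T5,[*(piv+.115*(np.cos(a)*ey+np.sin(a)*ex)),.259]) for a in(1.5,1.55,1.6)])
```

```text
65 (array([ 0.47290126, -0.04769844,  0.22420531]), np.float64(0.012877624267043466)) [  0   5  24  19 257] (array([0.59497089, 0.05957362, 0.25582997]), np.float64(0.00020915634983471876)) [  9   8   9  13 101] [ 7  6  8  9 48] turn 1.5414319733006105
75 (array([ 0.47251141, -0.04617724,  0.2389081 ]), np.float64(0.01157435425838462)) [  0   0  24  24 366] (array([0.59536383, 0.0595674 , 0.25748583]), np.float64(0.000497312375819379)) [  9   7  10  15 113] [ 6  6  9  9 52] turn 1.544801079542363
85 (array([ 0.47383973, -0.05054128,  0.26011569]), np.float64(0.00016637929370244247)) [  0   0  24  24 515] (array([0.59526064, 0.06005626, 0.25598481]), np.float64(0.0007991531425239527)) [  9   7  10  15 114] [ 6  6  9  9 58] turn 1.5437822182002545
[array([212.51288611, 154.76827692]), array([212.52904672, 152.59883785]), array([212.6542791 , 150.43352495])]
```

Run:
```python
from b import *
S0,S3,S5=load("side0.npz"),load("side3.npz"),load("side5.npz")
g=lambda a,z:[*(piv+.115*(np.cos(a)*ey+np.sin(a)*ex)),z]
print("rest pred",px(S0,g(-.037,.279)),"obs 230.2 174.1; bolt pred",px(S0,[*piv,.276]),"obs 277.5 186.4")
a=S3["image"][128:158,270:300].astype(np.float32); 
# grip patch of the unobstructed frame matched in the crest frame
big=8; P=cv2.resize(S5["image"][137:154,286:295],None,fx=big,fy=big,interpolation=cv2.INTER_CUBIC); I=cv2.resize(S3["image"][128:160,272:300],None,fx=big,fy=big,interpolation=cv2.INTER_CUBIC)
r=cv2.matchTemplate(I,P,cv2.TM_CCOEFF_NORMED); _,v,_,l=cv2.minMaxLoc(r); d=np.array([286-272-l[0]/big,137-128-l[1]/big]); print("shift crest->now",d,v)
for z in(.281,.2885):print(z,px(S5,g(1.545,z))-px(S5,g(1.423,.2885)))
```

```text
rest pred [228.82428511 173.64181931] obs 230.2 174.1; bolt pred [276.76001362 186.00181145] obs 277.5 186.4
shift crest->now [6.25 2.25] 0.9662405252456665
0.281 [5.53541454 2.48531089]
0.2885 [5.81678876 1.10950981]
```

The 2.25 px shift matches the notch (2.5 px expected) and not the crest (1.1 px). The lid is shut and the arm is clear, so I'm handing in.

```bash
python3 -c "
from cell import job_done; print(job_done())"
```

```text
the job is handed in; nothing more can be done
None
```

I pressed the lid shut without a slam and turned the latch handle over the wedge to the stop, where camera measurements put it down in the notch at about 1.55 rad; the arm is clear and the job is handed in, but no verdict came back.

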